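# Clamp a media bottle on the shaker with the ratchet knob

### The arm

A 6-joint arm with a two-finger parallel gripper is mounted at the origin on the work surface. World frame = base frame: x ahead of the robot, y to its left, z up, the work surface at z = 0. Lengths are in m, angles in rad, forces in N, time in s.
With the tool pointing down it reaches from about 0.425 to 0.95 m from the base axis. Payload 3.5 kg.
Tool frame: the origin (TCP) lies at the very end of the fingers, on their centre line; the grasp point (between the pads) lies 19 mm behind it; y points along the fingers, z is the direction in which the jaws open and shut, and the axes are right-handed (so a half turn about y gives the same grasp; the last joint's range is limited). The gripper opens to 85 mm and grips with 20 to 120 N. Pads are 22 mm wide; open, the fingers measure 114 mm over their backs; the gripper's body (76 mm by 85 mm) begins 54 mm behind the grasp point. The pads swing forward as they close: fully open they stand 13 mm farther back than shut.
Start: joints at [1.096, 0.286, 1.577, -0, 1.279, -0.15], TCP at [0.215, 0.64, 0.231] pointing down, gripper open.
Joint ranges: [-2.77, 2.77], [-0.9, 2.22], [0.21, 2.48], [-1.53, 4.67], [0.24, 2.81], [-2.84, 2.84]. Speed limits (rad/s): [2.79, 2.79, 3.14, 3.14, 3.14, 3.14].

### API

Orientations are given as a unit quaternion [x, y, z, w].
In Python, from plant import ctrl gives the robot as it stands. The module is installed in compiled form; this text tells all that it offers.
- The arm moves only by the tool jog_arm, never from a script. Its argument "deltas" is a list of rows, each a list of 3 entries, a list of its own where there are three numbers: the turn, a rotation vector about the tool's x, y, z in rad, then the shift along the tool's x, y, z in m, then the opening, from 0 (shut) to 1 (fully open). In form: [[[wx, wy, wz], [dx, dy, dz], gripper], ...]. A call has 1 to 10 rows; each row is the pose to reach, as a shift and turn from the pose measured when the call began, along the tool's axes at that moment; what a row does not reach only later rows make up. A row lasts 1/12 s, in which the tool goes at most 41.7 mm and 7.16 degrees, less where a joint would pass 70% of its speed; a pose out of reach is approached as far as the arm can. A call with a gripper value outside its range is refused whole. The fingers move at their own pace and stop on an object; "force" is the grip in N (left out, the last holds). Time passes only in rows, so rows that repeat a pose let the fingers close. It gives the time, the measured TCP pose, the force and the opening at its end, in the units of the state.
- ctrl.get_state(): the state, without advancing time (a new reading comes with each control period).
- ctrl.read_camera(name): name is "scene" or "side" or "wrist"; returns a dict with "pixels" (480x640x3 uint8, blue, green, red), "range_z" (480x640 float32, m along the optical axis (not along the pixel's ray), 0 where there is no reading), "fx", "fy", "cx", "cy" (pixels), "T" (4x4, takes a point from camera to world coordinates); the wrist camera has in their place "mount" (4x4, takes a point from camera to tool coordinates, whose origin is the TCP and whose axes are the tool frame's). Camera axes: x right, y up, looking along -z (the intrinsics and any distortion apply to the point x, -y, -z); pixel columns grow to the right and rows downward; lengths in m; the calibration is good to about 2 mm. A picture is of the moment at which its call begins: read the wrist's pose just before it.
- ctrl.sign_off(): hands the job in, once; it reports no verdict.
The state is a dict: "time": time; "qpos": joint angles; "dq": joint speeds; "joint_efforts": joint torques, N m; "eef_pos": TCP position; "tcp_rot": TCP orientation; "contact_force": force on the tool from outside, world axes, zero at the start; "wrist_torque": the same for the moment, N m; "opening": opening from 0.0 (shut) to 1.0 (fully open).
Only numpy, scipy, OpenCV 4.12 (cv2) and the standard library are available. Lean on these libraries where they do the work, as an engineer would, in place of code of your own. Each camera call takes 0.05 s, during which the arm holds its last target.

### The job

Stand the short, wide glass bottle with the big grey cap on the shaker platform, pushed home into the vee of the fixed stop, then turn the ratchet knob clockwise, click by click, to clamp it with the sprung bar. The bar has free play that differs each time, so go by the resistance at the knob: leave the pawl caught on the second tooth after the spring begins to press, so that the bottle is held with about 7 to 15 N and never squeezed over 22 N. The pawl does not let the bar come back, so do not overshoot, and leave the other things where they are.

Things in the scene. Friction and masses are not known exactly. Their poses are not given: they have to be found in the camera images.
- shaker: white bench shaker, fixed, 210 x 300 mm; origin under its centre on the bench; its aluminium platform is its top, 90 mm above the bench; its y axis runs from the knob end (-y) to the stop end (+y). A vial stands on the front (-x) edge of the platform, at about x -80, y 50 mm
- knob_grip (a point): middle of the black knob's bar grip: 60 mm long along this point's x (the shaker's y at the start), 14 mm thick along its y, 34 mm tall; the point is half-way up, 150 mm above the bench, on the ratchet wheel's vertical axis, at x 0, y -100 mm of the shaker. The 84 mm steel wheel's top is 33 mm below this point (a 32 mm collar 21 mm below)
- wheel (a joint): angle of knob and ratchet wheel: 0 at the start, growing clockwise from above, end 3.9 rad. 15 teeth, a click each 0.419 rad (at about 0.42, 0.84, 1.26 ...); under load it falls back to the last click passed. The rack moves 18 mm per rad (7.5 mm a click). Turning it free takes 0.01 to 0.06 N m; each newton of squeeze adds 0.018 N m (0.136 N m a click)
- bar: sprung bar with a rubber pad, 80 mm long along x, that the rack carries towards +y of the shaker; origin below the pad's face, at platform height; pad 26 to 50 mm above it. Starts at x 0, y 0 of the shaker. Stopped by the bottle, it first slides back on the rack through 0 to 20 mm of hidden free play (under 1 N), then meets a hidden spring of 1 N per mm: 7.5 N a click
- stop: fixed aluminium and steel stop with a vee of 120 degrees open to its -y (towards the bar), faces 24 to 52 mm above the platform, axes parallel to the shaker's; origin at platform height where the bottle's axis lies when it is fully in the vee, 44 to 50 mm towards +y from the shaker's centre line (so 16 to 22 mm free between bottle and bar at the start)
- nest (a point): where bottle_center lies when the bottle stands fully home in the vee: 50 mm above the platform, 140 mm above the bench
- bottle: the bottle to clamp (200 g or so): origin at the centre of its underside, z up
- bottle_center (a point): centre of the loose glass bottle, half-way up: body 56 mm across and 60 mm high, shoulder, then a grey cap 44 mm across from 74 to 100 mm above its underside (middle of the cap 37 mm above this point). It stands on the bench, left or right of the shaker
- wash_bottle: tall white wash bottle 60 mm across, 200 mm high, bystander, on the other side of the shaker; origin under it
- vial: small vial 22 mm across, 45 mm high, bystander on the platform's front edge; origin under it
- dropper0: white dropper bottle 34 mm across, 85 mm high, bystander left in front of the shaker; origin under it
- dropper1: white dropper bottle 34 mm across, 85 mm high, bystander right in front of the shaker; origin under it
- beaker: glass beaker 70 mm across, 90 mm high, bystander, far right of the shaker; origin under it
- pawl: small sprung steel pawl, 30 mm long, that lies against the teeth on the shaker's -x side of the wheel; origin at its pivot, 44 mm towards -x and 30 mm towards -y of the wheel's axis, 112 mm above the bench. Keep the fingers off it

How it is judged:
On the way, in this order (a step that is already met when the one before it is completed fails the run):
1. the bottle stands upright on the platform in the vee, within 5 mm of fully home, let go by the fingers (distance between bottle_center and nest below 0.005 m and angle between bottle's own z axis and vertical below 0.08 rad and contact force between the fingers and bottle below 0.1 N), for 0.2 s.
2. the bar presses on the bottle with more than 5.5 N (contact force between bar and bottle above 5.5 N), for 0.2 s.
At the end, for the whole second after the job is handed in: the bottle stands upright (within 0.08 rad) on the platform within 5 mm of fully home in the vee, the bar holds it with 5.5 to 17 N and the ratchet wheel is at rest on its pawl (under 0.05 rad/s) (contact force between bar and bottle between 5.5 and 17 N and distance between bottle_center and nest below 0.005 m and angle between bottle's own z axis and vertical below 0.08 rad and velocity of joint wheel between -0.05 and 0.05 rad/s); the robot touches nothing.
It fails at once if the bar squeezes the bottle harder than 22 N (contact force between bar and bottle above 22 N).
It fails at once if the bottle is tipped by more than 0.6 rad (angle between bottle's own z axis and vertical above 0.6 rad).
It fails at once if a bystander is moved by more than 30 mm (distance of any of wash_bottle, vial, dropper0, dropper1, beaker from where it was at the start of the episode above 0.03 m).
It also fails if it takes over 72 s, if anything falls off the work surface, if the arm or the gripper's body presses on something with over 40 N, if the wrist force passes 120 N, or if a joint passes its speed limit or range.

## Working session

There is one attempt and no reset: what is moved stays moved. The work goes in short steps, Python scripts to look and compute and a tool call to move; the robot and the scene stay as the last step left them, time stands still between calls to the robot, and variables do not carry over. Pictures are saved under pics/ and viewed, and the job is handed in when it is done.

Besides the shell and the picture viewer there is one more tool, called after "Emit:" as name(argument=value, ...) on one line, values as JSON. jog_arm: Moves the arm, as the interface text tells. Its arguments: {"type":"object","properties":{"deltas":{"type":"array","items":{"type":"array"}},"force":{"type":"number"}},"required":["deltas"]}

```bash
mkdir -p pics
cat > h.py <<'E'
import numpy as np, cv2
from plant import ctrl
from scipy.spatial.transform import Rotation as R
def cam(n):
    s=ctrl.get_state(); c=ctrl.read_camera(n); c['s']=s
    if n=='wrist':
        T=np.eye(4); T[:3,:3]=R.from_quat(s['tcp_rot']).as_matrix(); T[:3,3]=s['eef_pos']; c['T']=T@np.array(c['mount'])
    return c
def cloud(c):
    z=c['range_z']; v,u=np.mgrid[0:480,0:640]
    p=np.stack([(u-c['cx'])/c['fx']*z,-(v-c['cy'])/c['fy']*z,-z],-1)
    T=np.array(c['T']); w=p@T[:3,:3].T+T[:3,3]; w[z<=0]=np.nan
    return w
def st():
    s=ctrl.get_state()
    for k,v in s.items(): print(k,np.round(v,4))
E
python3 - <<'E'
from h import *
st()
for n in ['scene','side']:
    c=cam(n); cv2.imwrite(f'pics/{n}0.png',c['pixels']); np.savez(f'{n}0.npz',**{k:v for k,v in c.items() if k!='s'})
    print(n,{k:np.round(v,3).tolist() for k,v in c.items() if k not in('pixels','range_z','s')})
print(np.round(R.from_quat(ctrl.get_state()['tcp_rot']).as_matrix(),3))
E
```

```text
time 0.0
qpos [ 1.096   0.2872  1.5782 -0.      1.2785 -0.15  ]
dq [-0.0004  0.0016  0.0003  0.0007  0.0009  0.0013]
joint_efforts [-1.10000e-03 -4.05983e+01 -2.92625e+01 -2.00000e-04  5.80000e-03
 -0.00000e+00]
eef_pos [0.2151 0.6391 0.2299]
tcp_rot [ 0.6986 -0.1146  0.1141 -0.697 ]
contact_force [1.6589 0.3529 0.2989]
wrist_torque [0.007  0.0272 0.0149]
opening 0.998
scene {'fx': 504.804, 'fy': 504.804, 'cx': 320.025, 'cy': 244.262, 'T': [[0.148, -0.698, 0.701, 1.182], [0.989, 0.093, -0.116, -0.116], [0.016, 0.71, 0.704, 0.803], [0.0, 0.0, 0.0, 1.0]]}
side {'fx': 575.54, 'fy': 575.54, 'cx': 325.67, 'cy': 238.371, 'T': [[0.759, 0.495, -0.422, -0.05], [-0.65, 0.565, -0.508, -0.69], [-0.013, 0.66, 0.751, 1.119], [0.0, 0.0, 0.0, 1.0]]}
[[ 0.948 -0.001  0.319]
 [-0.319 -0.002  0.948]
 [-0.    -1.    -0.002]]
```

View pics/scene0.png

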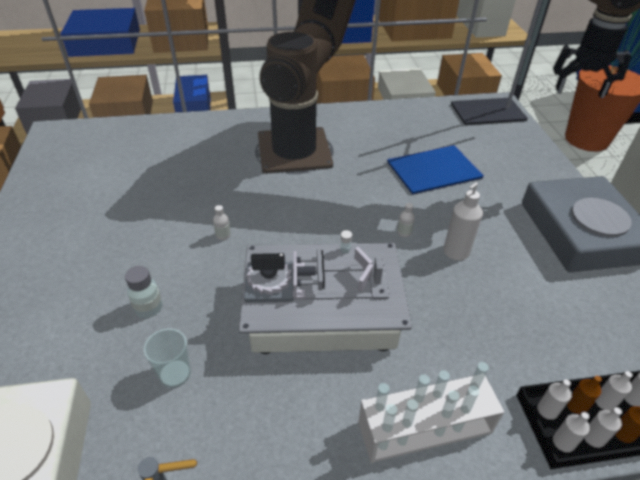

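View pics/side0.png

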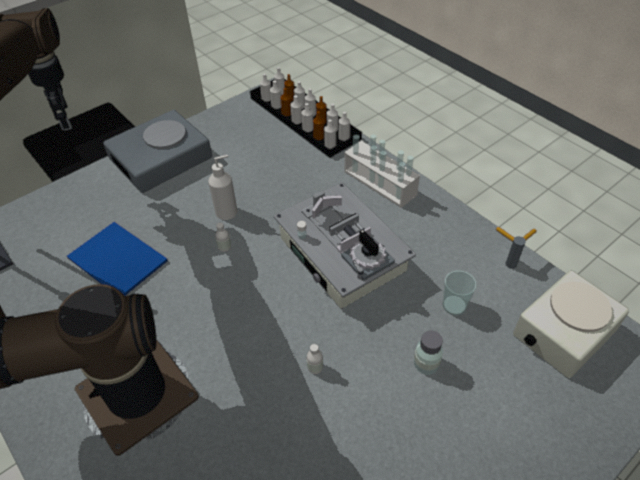

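The scene view shows the bottle at about (142,290), the knob at (268,262) and the stop at (368,268). In the side view the bottle is at (428,350) and the knob at (370,243). Next I'll measure them.

Run:
```python
from h import *
for n in ['scene','side']:
    c=dict(np.load(f'{n}0.npz')); w=cloud(c); z=w[...,2]
    P={'scene':dict(cap=(138,274),knob=(266,258),plat=(320,310),wash=(460,235),bench=(200,350)),'side':dict(cap=(431,340),knob=(370,240),plat=(330,262),bench=(250,350))}[n]
    for k,(u,v) in P.items(): print(n,k,np.round(np.nanmedian(w[v-1:v+2,u-1:u+2].reshape(-1,3),0),4))
    # platform
    m=(abs(z-.09)<.006)&(w[...,0]>.35)&(w[...,0]<1)&(abs(w[...,1])<.4)
    nl,lab,stt,cen=cv2.connectedComponentsWithStats(m.astype(np.uint8))
    i=1+np.argmax(stt[1:,4]); q=w[lab==i]
    print('plat',stt[i],np.median(q[:,2]))
    r=cv2.minAreaRect((q[:,:2]*1000).astype(np.float32)); print(r,cv2.boxPoints(r).round(1).tolist())
    # cap top z~.1, knob top z~.167
    for nm,zz,uv,rad in [('cap',.1,P['cap'],25),('knob',.167,P['knob'],30)]:
        M=np.zeros(z.shape,bool); u,v=uv; M[v-rad:v+rad,u-rad:u+rad]=1
        for tol in (.004,.008):
            q=w[M&(abs(z-zz)<tol)]
            if len(q)>5:
                print(nm,tol,len(q),q.mean(0).round(4),'minrect',cv2.minAreaRect((q[:,:2]*1000).astype(np.float32)),'circ',cv2.minEnclosingCircle((q[:,:2]*1000).astype(np.float32)))
    for a,b,cc,d in ([(225,325,235,300)] if n=='scene' else [(270,420,180,310)]):
        pass
    for nm,(x0,y0,x1,y1) in dict(scene=dict(a=(230,220,420,360),b=(110,250,180,330)),side=dict(a=(265,175,425,315),b=(400,320,460,380)))[n].items():
        cv2.imwrite(f'pics/{n}_{nm}.png',cv2.resize(c['pixels'][y0:y1,x0:x1],None,fx=4,fy=4,interpolation=cv2.INTER_CUBIC))
```

```text
scene cap [ 0.5137 -0.346   0.0986]
scene knob [ 0.5656 -0.1089  0.164 ]
scene plat [ 0.6338 -0.0226  0.0884]
scene wash [0.4669 0.3009 0.0726]
scene bench [ 0.6269 -0.2459 -0.0021]
plat [ 239  243  174   91 9670] 0.0887759255955547
((572.1990356445312, -6.2322998046875), (300.4196472167969, 214.24172973632812), 83.81094360351562) [[449.5, -144.0], [662.5, -167.10000610351562], [694.9000244140625, 131.60000610351562], [481.8999938964844, 154.6999969482422]]
cap 0.004 317 [ 0.5129 -0.3484  0.0984] minrect ((513.28759765625, -348.47515869140625), (42.024322509765625, 43.24261474609375), 52.30642318725586) circ ((511.2633361816406, -349.0665588378906), 22.927730560302734)
cap 0.008 365 [ 0.5143 -0.3479  0.0979] minrect ((513.0018310546875, -348.55657958984375), (43.624176025390625, 42.7768440246582), 74.47077178955078) circ ((511.3069152832031, -348.6654968261719), 23.073322296142578)
knob 0.004 181 [ 0.5627 -0.1053  0.1652] minrect ((562.0274047851562, -105.97474670410156), (58.1508674621582, 15.534579277038574), 82.33494567871094) circ ((562.660888671875, -106.07699584960938), 29.2582
[... 828 characters left out ...]
(506.0586242675781, -350.9683532714844), 22.632305145263672)
cap 0.008 341 [ 0.5053 -0.3515  0.0995] minrect ((507.171875, -350.8487854003906), (43.10965347290039, 42.50428009033203), 21.936128616333008) circ ((506.0586242675781, -350.9683532714844), 22.632305145263672)
knob 0.004 119 [ 0.5557 -0.108   0.1664] minrect ((555.4951782226562, -107.203125), (59.780982971191406, 14.408465385437012), 82.64199829101562) circ ((555.3850708007812, -107.18890380859375), 30.01169776916504)
knob 0.008 154 [ 0.5548 -0.1098  0.1653] minrect ((556.5548095703125, -108.4734878540039), (61.943607330322266, 16.03306770324707), 84.0472412109375) circ ((554.4801025390625, -108.25717163085938), 31.257389068603516)
```

```bash
ls pics
```

```text
scene0.png
scene_a.png
scene_b.png
side0.png
side_a.png
side_b.png
```

View pics/scene_a.png

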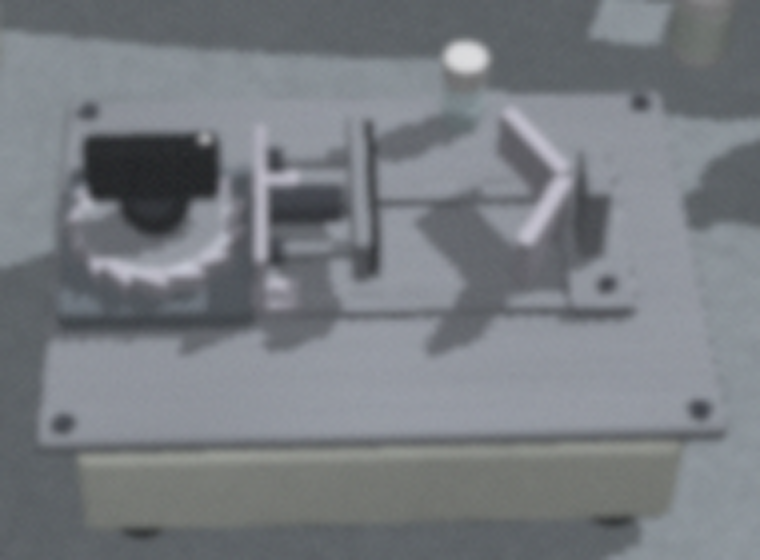

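Run:
```python
from h import *
c=dict(np.load('scene0.npz'));d=dict(np.load('side0.npz'))
def ray(c,u,v):
    T=c['T'];r=T[:3,:3]@np.array([(u-c['cx'])/c['fx'],-(v-c['cy'])/c['fy'],-1]);return T[:3,3],r/np.linalg.norm(r)
def tri(a,b):
    p,r=ray(c,*a);q,s=ray(d,*b)
    t=np.linalg.lstsq(np.stack([r,-s],1),q-p,rcond=None)[0];x=p+t[0]*r;y=q+t[1]*s;return ((x+y)/2).round(4),(np.linalg.norm(x-y)).round(4)
def pl(c,u,v,z):
    p,r=ray(c,u,v);return (p+r*(z-p[2])/r[2]).round(4)
print('dropper1 top',tri((219,209),(314,348)))
print('dropper0 top',tri((405,211),(222,229)))
print('beaker base',pl(c,173,373,0),pl(d,456,302,0))
print('washtip',tri((474,187),(220,158)))
print('cap',tri((138,275),(431,340)))
print('vialtop',tri((346,234),(301,226)))
for n,e in(('scene',c),('side',d)):
    w=cloud(e);ex=np.array([np.cos(np.radians(-6.4)),np.sin(np.radians(-6.4))]);ey=np.array([-ex[1],ex[0]])
    o=np.array([.5722,-.0062]) if n=='scene' else np.array([.5679,-.0085])
    xy=w[...,:2]-o; X=xy@ex;Y=xy@ey;z=w[...,2]
    for lo,hi,nm in((.112,.147,'vee/bar tops'),):
        m=(z>lo)&(z<hi)&(abs(X)<.09)&(Y>-.045)&(Y<.14)
        q=np.stack([X[m],Y[m],z[m]],1)*1000
        H,_,_=np.histogram2d(q[:,1],q[:,0],bins=[np.arange(-45,145,6),np.arange(-90,96,10)])
        print(n); print(H.astype(int))
    m=(z>.115)&(abs(X)<.09)&(Y>.02)&(Y<.14); print('max z stop',np.nanmax(z[m]))
```

```text
dropper1 top (array([ 0.3214, -0.1986,  0.0776]), np.float64(0.0002))
dropper0 top (array([0.3682, 0.2112, 0.0676]), np.float64(0.0043))
beaker base [ 0.6706 -0.2924  0.    ] [ 0.6799 -0.2864  0.    ]
washtip (array([0.4494, 0.3115, 0.1875]), np.float64(0.0012))
cap (array([ 0.5093, -0.3484,  0.092 ]), np.float64(0.0004))
vialtop (array([0.4888, 0.0489, 0.1281]), np.float64(0.0022))
scene
[[ 0  0  0  0  0  0 14  0  8 22  0  5 11  0  0  0  0  0]
 [ 0  0  0  0  0  0 12  0  7 25  2  7  9  0  0  0  0  0]
 [ 0  0  0  0  0  0 12  0  9 27  0  5  7  0  0  0  0  0]
 [ 0  0  0  0  0  0 16  0  5 23  2  4  9  0  0  0  0  0]
 [ 0  0  0  0  0  0 11  0  6 24  0  8  8  0  0  0  0  0]
 [ 0  0  0  0  0  7 18  9 12 18 11 16 20  6  0  0  0  0]
 [ 0  0  0  0  1 10 14 14 13 13 13 16 40  7  0  0  0  0]
 [ 0  0  0  0  0  6  5  4  6  7  9  4 16  0  0  0  0  0]
 [ 0  0  0  0  0  0  0  0  0  0  0  0  0  0  0  0  0  0]
 [ 0  0  0  0  0  0  0  0  0  0  0  0  0  0  0  0  0  0]
 [ 0  0  0  0  0  0  0  0  0  0  0  0  0  0  0  0  0  0]
 [ 0  0  0  0  0  0  0  0  0  0  0  0  0  0  0  0  0  0]
 [ 0  0  0  0  0  0  0  
[... 2194 characters left out ...]
0  1 13 15  0  2 21 19  3  0  0  0  0  0]
 [ 0  0  0  0  0  0  4  9 18 26 17  3  0  0  0  0  0  0]
 [ 0  0  0  0  0  0  0  1  8 14  5  0  0  0  0  0  0  0]
 [ 0  0  0  0  0  0  0  2  7  4  2  0  0  0  0  0  0  0]
 [ 0  0  0  0  0  0  0 17 14 15  5  0  0  0  0  0  0  0]
 [ 0  0  0  0  0  0  0 13  4  7  4  0  0  0  0  0  0  0]
 [ 0  0  0  0  0  0  0  2  4  0  0  0  0  0  0  0  0  0]
 [ 0  0  0  0  0  0  0  0  0  0  0  0  0  0  0  0  0  0]
 [ 0  0  0  0  0  0  0  0  0  0  0  0  0  0  0  0  0  0]
 [ 0  0  0  0  0  0  0  0  0  0  0  0  0  0  0  0  0  0]
 [ 0  0  0  0  0  0  0  0  0  0  0  0  0  0  0  0  0  0]
 [ 0  0  0  0  0  0  0  0  0  0  0  0  0  0  0  0  0  0]]
max z stop 0.14943204372723407
```

```bash
cat >> h.py <<'E'
def go(x,y,z,yawdeg=None):
    """print jog numbers to reach TCP x,y,z with tool down and tool z axis at world yaw"""
    s=ctrl.get_state(); M=R.from_quat(s['tcp_rot']); 
    if yawdeg is None: turn=np.zeros(3)
    else:
        a=np.radians(yawdeg); zt=np.array([np.cos(a),np.sin(a),0]); yt=np.array([0,0,-1.]); xt=np.cross(yt,zt)
        G=R.from_matrix(np.stack([xt,yt,zt],1)); turn=(M.inv()*G).as_rotvec()
    d=M.inv().apply(np.array([x,y,z])-s['eef_pos'])
    print('t',s['time'],'turn',turn.round(4).tolist(),'shift',d.round(4).tolist())
E
python3 - <<'E'
from h import *
go(.45,.35,.28,-6.4)
E
```

```text
t 0.1 turn [0.002, 1.3577, 0.0012] shift [0.3149, -0.0496, -0.1992]
```

Emit:
jog_arm(deltas=[[[0,0.6,0],[0.157,-0.05,-0.1],1],[[0,0.6,0],[0.315,-0.05,-0.199],1],[[0,0.6,0],[0.315,-0.05,-0.199],1],[[0,0.6,0],[0.315,-0.05,-0.199],1],[[0,0.6,0],[0.315,-0.05,-0.199],1],[[0,0.6,0],[0.315,-0.05,-0.199],1],[[0,0.6,0],[0.315,-0.05,-0.199],1],[[0,0.6,0],[0.315,-0.05,-0.199],1],[[0,0.6,0],[0.315,-0.05,-0.199],1],[[0,0.6,0],[0.315,-0.05,-0.199],1]])

```text
time: 0.93
eef_pos: [0.4543, 0.3453, 0.2811]
tcp_rot: [0.633, -0.316, 0.319, -0.631]
contact_force: [0.5, 0.7, -0.5]
opening: 1.004
```

Run:
```python
from h import *
go(.5,0.0,.30,-6.4)
go(.5,-0.27,.30,-6.4)
```

```text
t 0.9333 turn [-0.0008, 0.7509, 0.0043] shift [0.3045, -0.0175, -0.1693]
t 0.9333 turn [-0.0008, 0.7509, 0.0043] shift [0.5212, -0.0165, -0.3304]
```

Emit:
jog_arm(deltas=[[[0,0.4,0],[0.304,-0.018,-0.169],1],[[0,0.75,0],[0.304,-0.018,-0.169],1],[[0,0.75,0],[0.304,-0.018,-0.169],1],[[0,0.75,0],[0.304,-0.018,-0.169],1],[[0,0.75,0],[0.304,-0.018,-0.169],1],[[0,0.75,0],[0.304,-0.018,-0.169],1],[[0,0.75,0],[0.304,-0.018,-0.169],1],[[0,0.75,0],[0.304,-0.018,-0.169],1],[[0,0.75,0],[0.304,-0.018,-0.169],1],[[0,0.75,0],[0.304,-0.018,-0.169],1]])

```text
time: 1.77
eef_pos: [0.5003, -0.0028, 0.3003]
tcp_rot: [0.471, -0.526, 0.53, -0.469]
contact_force: [-0.8, -0.2, -0.4]
opening: 1.001
```

Run:
```python
from h import *
c=cam('wrist'); cv2.imwrite('pics/w1.png',c['pixels']); np.savez('w1.npz',**{k:v for k,v in c.items() if k!='s'})
print(np.round(c['T'],3)); w=cloud(c); print(np.isfinite(w[...,2]).mean())
go(.5,-0.27,.28,-6.4); go(.509,-.349,.25,-6.4)
```

```text
[[ 0.993  0.112  0.031  0.508]
 [-0.116  0.951  0.285  0.069]
 [ 0.002 -0.287  0.958  0.443]
 [ 0.     0.     0.     1.   ]]
0.99595703125
t 1.8167 turn [-0.0015, -0.0029, 0.0032] shift [0.2674, 0.021, 0.0308]
t 1.8167 turn [-0.0015, -0.0029, 0.0032] shift [0.3447, 0.0512, 0.0487]
```

View pics/w1.png

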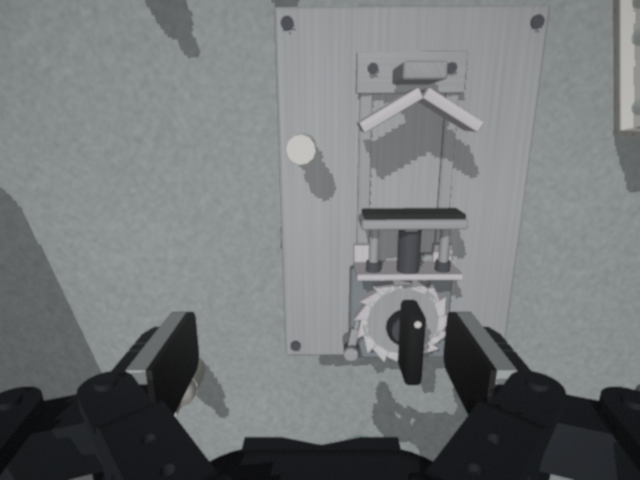

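The wrist view shows the whole platform: vee apex at about (423,92), pad at (412,213), knob at (411,342) and vial at (301,150). I'll measure from this view.

Run:
```python
from h import *
c=dict(np.load('w1.npz')); w=cloud(c); z=w[...,2]
v,u=np.mgrid[0:480,0:640]
def ray(u,v,zz):
    T=c['T'];r=T[:3,:3]@np.array([(u-c['cx'])/c['fx'],-(v-c['cy'])/c['fy'],-1]);p=T[:3,3];return p+r*(zz-p[2])/r[2]
print('bench z',np.nanmedian(z[100:200,100:200]))
m=(abs(z-.09)<.006)&(v<360)&(u>200)
nl,lab,stt,cen=cv2.connectedComponentsWithStats(m.astype(np.uint8)); i=1+np.argmax(stt[1:,4]); q=w[lab==i]
r=cv2.minAreaRect((q[:,:2]*1000).astype(np.float32)); print(np.median(q[:,2]),r,cv2.boxPoints(r).round(1).tolist())
for s in [(288,23),(537,22),(295,346)]: print('screw',ray(*s,.09).round(4))
k=(abs(z-.167)<.006)&(v<390)&(u>385)&(u<435)
q=w[k];print('knob',len(q),q.mean(0).round(4),cv2.minAreaRect((q[:,:2]*1000).astype(np.float32)))
tops=(abs(z-.142)<.005)&(v<135)&(u>350)&(u<490); q=w[tops];print('vee',len(q),np.median(q[:,2]))
bar=(abs(z-.140)<.006)&(v>200)&(v<232)&(u>350)&(u<480); b=w[bar];print('bar',len(b),np.median(b[:,2]))
# vee edge by rays: inner edge points picked in the picture, at z .142
# platform frame
(cx,cy),_,_=r; bp=cv2.boxPoints(r)
e=[(bp[(i+1)%4]-bp[i]) for i in range(4)]; ey=max(e,key=lambda t:np.linalg.norm(t)*(1 if t[1]>0 else 0)); ey=ey/np.linalg.norm(ey); ex=np.array([ey[1],-ey[0]])
o=np.array([cx,cy])
print('yaw x axis',np.degrees(np.arctan2(ex[1],ex[0])))
f=lambda p:np.stack([(p[...,:2]*1000-o)@ex,(p[...,:2]*1000-o)@ey],-1)
print('knob in sh',f(w[k]).mean(0)); print('bar range',np.percentile(f(b),[1,50,99],axis=0))
V=f(q)
print('vee apex/edges')
for x0 in range(-40,45,5):
    s=V[abs(V[:,0]-x0)<2.5]
    if len(s)>3: print(x0,s[:,1].min().round(1),s[:,1].max().round(1),len(s))
vi=(abs(z-.135)<.006)&(abs(u-301)<25)&(abs(v-150)<25); print('vial',f(w[vi]).mean(0))
```

```text
bench z 0.0005857560548445662
0.09059356650490274 ((570.1090698242188, -6.9824676513671875), (300.51470947265625, 210.0126953125), 83.67919921875) [[449.20001220703125, -144.8000030517578], [657.9000244140625, -167.89999389648438], [691.0, 130.8000030517578], [482.29998779296875, 153.89999389648438]]
screw [0.4922 0.1401 0.09  ]
screw [0.6809 0.1188 0.09  ]
screw [ 0.4603 -0.1358  0.09  ]
knob 1351 [ 0.5584 -0.1034  0.1667] ((559.1396484375, -105.48633575439453), (59.50511932373047, 14.4564790725708), 83.71809387207031)
vee 2627 0.1428852339558565
bar 1794 0.14096391252470358
yaw x axis -6.3207874
knob in sh [ -1.02908402 -97.15687239]
bar range [[-38.97742992 -11.87449657]
 [ -0.81605678  -5.18063416]
 [ 38.14132232   0.05163298]]
vee apex/edges
-40 59.2 68.6 78
-35 59.9 71.2 104
-30 62.6 73.8 104
-25 65.2 77.1 104
-20 68.5 79.6 107
-15 71.1 104.1 205
-10 74.3 105.0 261
-5 76.9 104.8 255
0 79.6 104.7 199
5 76.9 104.7 265
10 74.2 104.6 262
15 71.6 104.5 169
20 68.2 80.0 109
25 65.5 76.7 112
30 62.7 74.1 109
35 59.4 70.8 106
40 59.3 68.1 73
vial [-84.17710081  47.06781225]
```

Run:
```python
from h import *
go(.505,-0.42,.25,-6.32)
```

```text
t 1.8167 turn [-0.0015, -0.0043, 0.0032] shift [0.4157, 0.0515, 0.0529]
```

Emit:
jog_arm(deltas=[[[0,0,0],[0.416,0.03,0.053],1],[[0,0,0],[0.416,0.05,0.053],1],[[0,0,0],[0.416,0.05,0.053],1],[[0,0,0],[0.416,0.05,0.053],1],[[0,0,0],[0.416,0.05,0.053],1],[[0,0,0],[0.416,0.05,0.053],1],[[0,0,0],[0.416,0.05,0.053],1],[[0,0,0],[0.416,0.05,0.053],1],[[0,0,0],[0.416,0.05,0.053],1],[[0,0,0],[0.416,0.05,0.053],1]])

```text
time: 2.65
eef_pos: [0.5059, -0.413, 0.2514]
tcp_rot: [0.471, -0.527, 0.528, -0.471]
contact_force: [0.9, -0.1, 0.7]
opening: 0.998
```

Emit:
jog_arm(deltas=[[[0,0,0],[0.02,0,0],1],[[0,0,0],[0.02,0,0],1]])

```text
time: 2.82
eef_pos: [0.5035, -0.435, 0.2493]
tcp_rot: [-0.471, 0.528, -0.528, 0.47]
contact_force: [-1.7, 1.4, -0.5]
opening: 1.002
```

Run:
```python
from h import *
c=cam('wrist'); cv2.imwrite('pics/w2.png',c['pixels']); w=cloud(c); z=w[...,2]
m=(abs(z-.1)<.006)&(np.hypot(w[...,0]-.509,w[...,1]+.349)<.04)
q=w[m]; print(len(q),np.median(q[:,2]),q.mean(0).round(4),cv2.minEnclosingCircle((q[:,:2]*1000).astype(np.float32)),cv2.minAreaRect((q[:,:2]*1000).astype(np.float32)))
vu=np.argwhere(m); print(vu.min(0),vu.max(0)); st()
```

```text
3518 0.1004729134911963 [ 0.5093 -0.3496  0.1005] ((509.2390441894531, -349.8799133300781), 22.036483764648438) ((509.2404479980469, -349.7538757324219), (43.05756378173828, 42.993736267089844), 29.75943374633789)
[ 62 282] [131 348]
time 2.8667
qpos [-8.6210e-01  2.5070e-01  1.5861e+00  2.0000e-04  1.3055e+00 -7.4850e-01]
dq [ 0.038  -0.042   0.0309  0.0101  0.0121  0.0046]
joint_efforts [-1.48990e+00 -3.87262e+01 -3.00493e+01 -1.04500e-01 -8.15000e-02
 -3.51000e-02]
eef_pos [ 0.504  -0.4329  0.2498]
tcp_rot [-0.4707  0.5279 -0.5274  0.4709]
contact_force [0.0572 0.0169 0.8898]
wrist_torque [ 0.0079  0.0067 -0.0425]
opening 0.9964
```

View pics/w2.png

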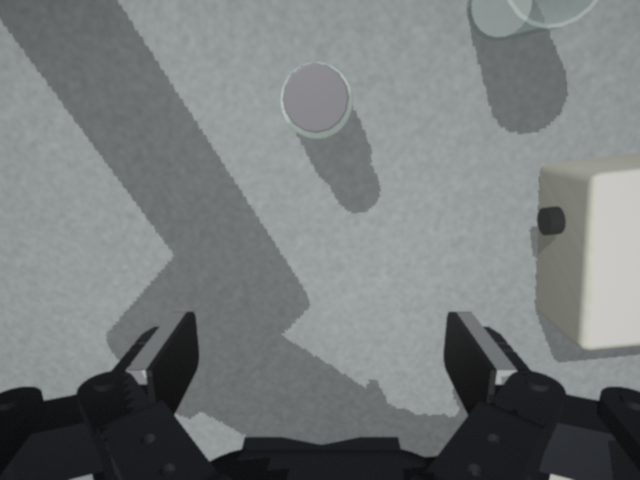

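Run:
```python
from h import *
go(.5092,-0.3498,.16,-6.32)
go(.5092,-0.3498,.070,-6.32)
```

```text
t 2.8667 turn [0.0004, -0.0034, -0.0006] shift [-0.0831, 0.0898, -0.0043]
t 2.8667 turn [0.0004, -0.0034, -0.0006] shift [-0.083, 0.1798, -0.0042]
```

Emit:
jog_arm(deltas=[[[0,0,0],[-0.04,0.02,-0.002],1],[[0,0,0],[-0.083,0.04,-0.004],1],[[0,0,0],[-0.083,0.075,-0.004],1],[[0,0,0],[-0.083,0.11,-0.004],1],[[0,0,0],[-0.083,0.14,-0.004],1],[[0,0,0],[-0.083,0.165,-0.004],1],[[0,0,0],[-0.083,0.18,-0.004],1],[[0,0,0],[-0.083,0.18,-0.004],1],[[0,0,0],[-0.083,0.18,-0.004],1]])

```text
time: 3.62
eef_pos: [0.5097, -0.3473, 0.0693]
tcp_rot: [-0.471, 0.528, -0.526, 0.472]
contact_force: [-0.3, 0.2, -0.8]
opening: 1.0
```

Run:
```python
from h import *
go(.5092,-0.3498,.070,-6.32)
c=cam('wrist'); cv2.imwrite('pics/w3.png',c['pixels'])
```

```text
t 3.6167 turn [0.0019, -0.0012, -0.0024] shift [0.0026, -0.0007, -0.0003]
```

View pics/w3.png

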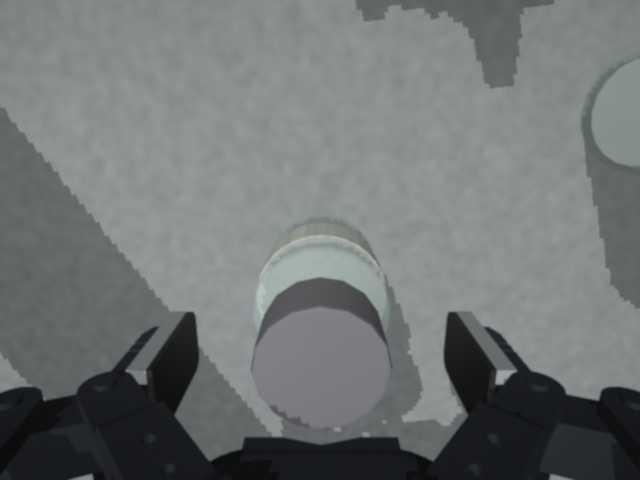

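The cap is centred between the fingers at about (321,367), so I'll close on it.

Emit:
jog_arm(deltas=[[[0,0,0],[0.002,0,0],0],[[0,0,0],[0.002,0,0],0],[[0,0,0],[0.002,0,0],0],[[0,0,0],[0.002,0,0],0],[[0,0,0],[0.002,0,0],0],[[0,0,0],[0.002,0,0],0],[[0,0,0],[0.002,0,0],0],[[0,0,0],[0.002,0,0],0]], force=40)

```text
time: 4.33
eef_pos: [0.5107, -0.3513, 0.0726]
tcp_rot: [0.471, -0.527, 0.528, -0.471]
contact_force: [-1.7, 1.6, 6.1]
opening: 0.503
```

Run:
```python
from h import *
st()
```

```text
time 4.3333
qpos [-7.6630e-01  3.3880e-01  1.8232e+00  7.0000e-04  9.7750e-01 -6.5450e-01]
dq [ 0.0001 -0.0008  0.001  -0.0018  0.0017 -0.0006]
joint_efforts [ 1.10700e-01 -3.50328e+01 -2.33782e+01  6.59000e-02 -4.36400e-01
  1.19000e-02]
eef_pos [ 0.5107 -0.3513  0.0726]
tcp_rot [ 0.4709 -0.5265  0.528  -0.4714]
contact_force [-1.7151  1.5525  6.0781]
wrist_torque [0.2145 0.2326 0.0134]
opening 0.5033
```

Run:
```python
from h import *
go(.5107,-0.3513,.29,-6.32)
go(.574,0.031,.29,-6.32)
```

```text
t 4.3333 turn [-0.002, -0.0019, 0.0008] shift [0.0002, -0.2174, 0.0004]
t 4.3333 turn [-0.002, -0.0019, 0.0008] shift [-0.3868, -0.2176, 0.0205]
```

Emit:
jog_arm(deltas=[[[0,0,0],[0,-0.02,0],0],[[0,0,0],[0,-0.05,0],0],[[0,0,0],[0,-0.09,0],0],[[0,0,0],[0,-0.13,0],0],[[0,0,0],[0,-0.17,0],0],[[0,0,0],[-0.02,-0.2,0.001],0],[[0,0,0],[-0.05,-0.217,0.003],0],[[0,0,0],[-0.085,-0.217,0.005],0],[[0,0,0],[-0.125,-0.217,0.007],0],[[0,0,0],[-0.165,-0.217,0.009],0]])

```text
time: 5.17
eef_pos: [0.5373, -0.1868, 0.289]
tcp_rot: [0.47, -0.527, 0.528, -0.471]
contact_force: [1.5, 0.1, -2.5]
opening: 0.506
```

Run:
```python
from h import *
s=ctrl.get_state(); print(s['opening'],s['contact_force'])
go(.574,0.031,.29,-6.32)
```

```text
0.5060580281900063 [ 1.4580035   0.05432735 -2.50701214]
t 5.1667 turn [-0.0016, -0.0037, 0.0002] shift [-0.2206, -0.0011, 0.0117]
```

Emit:
jog_arm(deltas=[[[0,0,0],[-0.03,0,0.0015],0],[[0,0,0],[-0.07,0,0.0035],0],[[0,0,0],[-0.11,0,0.006],0],[[0,0,0],[-0.15,0,0.008],0],[[0,0,0],[-0.185,0,0.01],0],[[-0.0016,-0.0037,0],[-0.21,0,0.0117],0],[[-0.0016,-0.0037,0],[-0.2206,0,0.0117],0],[[-0.0016,-0.0037,0],[-0.2206,0,0.0117],0],[[-0.0016,-0.0037,0],[-0.2206,0,0.0117],0]])

```text
time: 5.92
eef_pos: [0.5736, 0.0308, 0.288]
tcp_rot: [-0.473, 0.527, -0.527, 0.471]
contact_force: [0.4, -0.8, -2.3]
opening: 0.506
```

Run:
```python
from h import *
s=ctrl.get_state(); print(s['opening'],s['contact_force'])
go(.574,0.031,.175,-6.32)
c=cam('wrist'); cv2.imwrite('pics/w4.png',c['pixels'])
c=cam('side'); cv2.imwrite('pics/s4.png',cv2.resize(c['pixels'][130:330,230:470],None,fx=3,fy=3))
```

```text
0.5057377433350434 [ 0.38269024 -0.75955955 -2.30512921]
t 5.9167 turn [0.0015, 0.0008, 0.0012] shift [-0.0004, 0.113, 0.0005]
```

View pics/w4.png

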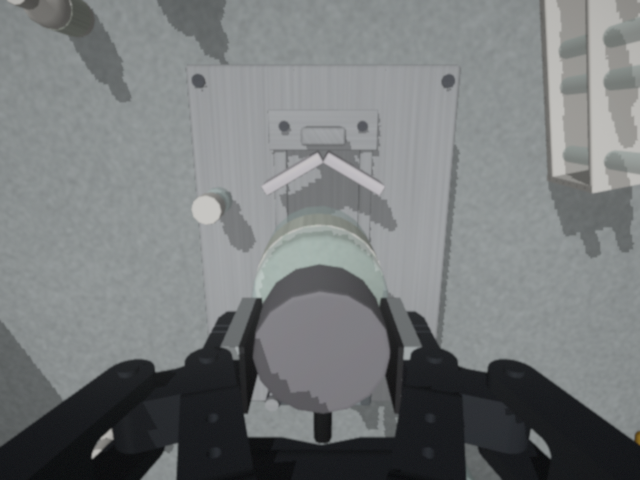

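View pics/s4.png

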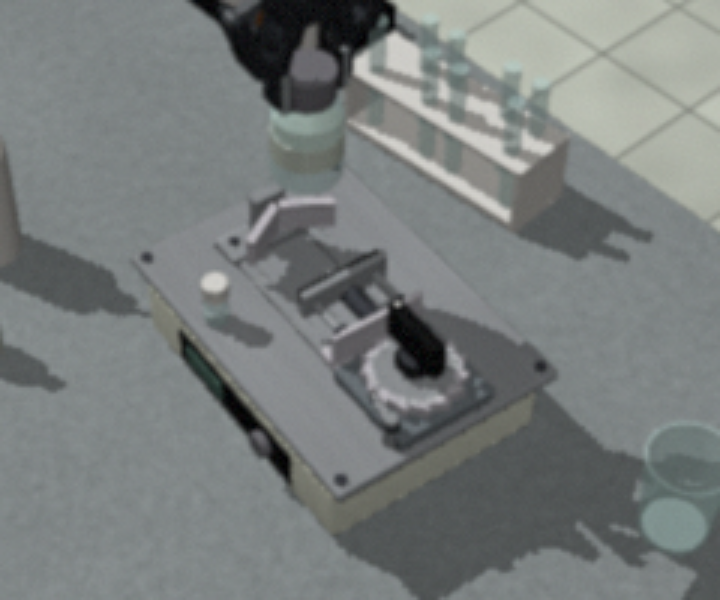

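The bottle is held upright at (322,340), in line with the vee apex at (323,157). Now I'll lower it.

Emit:
jog_arm(deltas=[[[0,0,0],[0,0.025,0.0005],0],[[0,0,0],[0,0.055,0.0005],0],[[0,0,0],[0,0.085,0.0005],0],[[0,0,0],[0,0.105,0.0005],0],[[0,0,0],[0,0.115,0.0005],0],[[0,0,0],[0,0.12,0.0005],0],[[0,0,0],[0,0.123,0.0005],0],[[0,0,0],[0,0.123,0.0005],0]])

```text
time: 6.68
eef_pos: [0.5748, 0.0288, 0.1663]
tcp_rot: [0.471, -0.527, 0.528, -0.471]
contact_force: [0.6, 0.0, -3.0]
opening: 0.496
```

Run:
```python
from h import *
st()
```

```text
time 6.6833
qpos [-1.2560e-01  1.3140e-01  1.8822e+00 -1.2000e-03  1.1273e+00 -1.2600e-02]
dq [ 0.0072 -0.0151 -0.0158  0.0018  0.0082  0.0003]
joint_efforts [-1.18400e-01 -3.37879e+01 -2.85589e+01 -5.20000e-03 -4.17000e-02
 -5.00000e-04]
eef_pos [0.5748 0.0288 0.1663]
tcp_rot [ 0.4712 -0.5269  0.5278 -0.471 ]
contact_force [ 0.6289  0.0283 -3.0089]
wrist_torque [ 0.024  -0.0361 -0.0077]
opening 0.496
```

Emit:
jog_arm(deltas=[[[0,0,0],[0,0.002,0],0],[[0,0,0],[0,0.003,0],0],[[0,0,0],[0,0.003,0],0]])

```text
time: 6.93
eef_pos: [0.5755, 0.0287, 0.1645]
tcp_rot: [0.471, -0.526, 0.528, -0.471]
contact_force: [-0.5, -0.2, -2.6]
opening: 0.505
```

Emit:
jog_arm(deltas=[[[0,0,0],[0,0.001,0],0],[[0,0,0],[0,0.001,0],0]])

```text
time: 7.1
eef_pos: [0.5758, 0.0288, 0.164]
tcp_rot: [0.471, -0.526, 0.529, -0.472]
contact_force: [0.7, 0.2, -4.0]
opening: 0.501
```

Emit:
jog_arm(deltas=[[[0,0,0],[0,0.001,-0.001],0],[[0,0,0],[0,0.0015,-0.001],0],[[0,0,0],[0,0.0015,-0.001],0]])

```text
time: 7.35
eef_pos: [0.5748, 0.029, 0.1627]
tcp_rot: [0.471, -0.526, 0.529, -0.472]
contact_force: [-0.5, -0.9, -1.9]
opening: 0.505
```

Emit:
jog_arm(deltas=[[[0,0,0],[0,0.001,0],0],[[0,0,0],[0,0.001,0],0]])

```text
time: 7.52
eef_pos: [0.5749, 0.029, 0.1626]
tcp_rot: [0.471, -0.526, 0.529, -0.472]
contact_force: [-2.5, 0.5, 2.8]
opening: 0.503
```

Emit:
jog_arm(deltas=[[[0,0,0],[-0.002,-0.0005,-0.0004],0],[[0,0,0],[-0.004,-0.0005,-0.0006],0],[[0,0,0],[-0.006,-0.0005,-0.0008],0],[[0,0,0],[-0.008,-0.0005,-0.0008],0],[[0,0,0],[-0.008,-0.0005,-0.0008],0]])

```text
time: 7.93
eef_pos: [0.5749, 0.0376, 0.1627]
tcp_rot: [0.471, -0.526, 0.528, -0.472]
contact_force: [-0.2, -0.7, -3.1]
opening: 0.499
```

Emit:
jog_arm(deltas=[[[0,0,0],[-0.001,0,0],0],[[0,0,0],[-0.001,0,0],0]])

```text
time: 8.1
eef_pos: [0.575, 0.0387, 0.1627]
tcp_rot: [0.471, -0.526, 0.528, -0.472]
contact_force: [0.9, -0.3, -1.8]
opening: 0.502
```

Emit:
jog_arm(deltas=[[[0,0,0],[-0.001,0,0],0],[[0,0,0],[-0.0015,0,0],0],[[0,0,0],[-0.0015,0,0],0]])

```text
time: 8.35
eef_pos: [0.5753, 0.04, 0.1627]
tcp_rot: [0.471, -0.526, 0.528, -0.472]
contact_force: [-0.2, -1.1, -2.0]
opening: 0.505
```

Emit:
jog_arm(deltas=[[[0,0,0],[-0.001,0,0],0],[[0,0,0],[-0.001,0,0],0],[[0,0,0],[-0.001,0,0],0]])

```text
time: 8.6
eef_pos: [0.5754, 0.0404, 0.1628]
tcp_rot: [0.471, -0.525, 0.529, -0.472]
contact_force: [0.3, -4.0, -1.8]
opening: 0.501
```

Emit:
jog_arm(deltas=[[[0,0,0],[0,0.0008,0],0],[[0,0,0],[0,0.0008,0],0],[[0,0,0],[0,0.0008,0],0]])

```text
time: 8.85
eef_pos: [0.5755, 0.0403, 0.1627]
tcp_rot: [0.471, -0.525, 0.529, -0.472]
contact_force: [-2.0, -2.5, 3.2]
opening: 0.501
```

Run:
```python
from h import *
st()
c=cam('wrist'); cv2.imwrite('pics/w5.png',c['pixels'])
c=cam('scene'); cv2.imwrite('pics/s5.png',cv2.resize(c['pixels'][180:360,220:420],None,fx=4,fy=4,interpolation=cv2.INTER_CUBIC)[:600])
```

```text
time 8.85
qpos [-0.1046  0.1367  1.8832 -0.0034  1.1178  0.008 ]
dq [ 0.001  -0.0003  0.0013 -0.002  -0.0018 -0.0003]
joint_efforts [ 1.30800e+00 -3.13401e+01 -2.70674e+01  6.83100e-01 -6.39700e-01
  1.71000e-02]
eef_pos [0.5755 0.0403 0.1627]
tcp_rot [ 0.4714 -0.5253  0.5287 -0.4716]
contact_force [-2.0151 -2.4561  3.1807]
wrist_torque [-0.4832  0.439   0.0147]
opening 0.5008
```

View pics/w5.png

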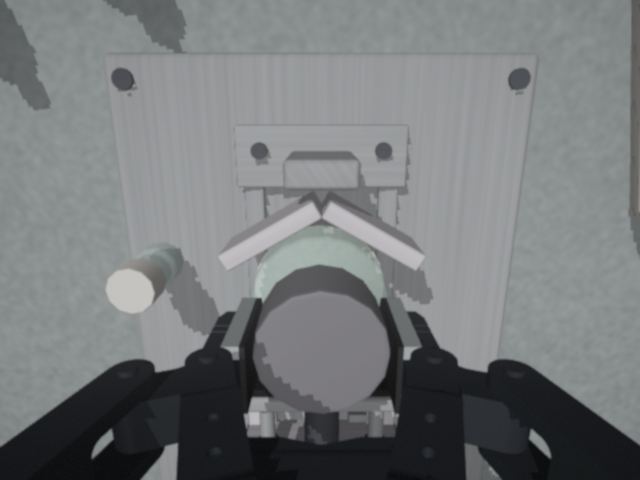

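View pics/s5.png

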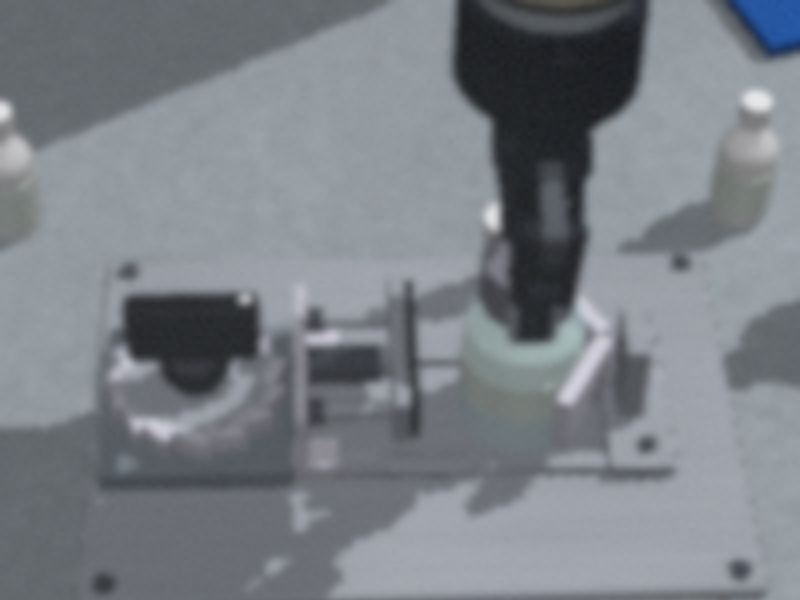

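The bottle sits in the vee, so I'll release and rise.

Emit:
jog_arm(deltas=[[[0,0,0],[0,0,0],0.7],[[0,0,0],[0,0,0],1],[[0,0,0],[0,0,0],1],[[0,0,0],[0,0,0],1],[[0,0,0],[0,0,0],1],[[0,0,0],[0,-0.03,0],1],[[0,0,0],[0,-0.065,0],1],[[0,0,0],[0,-0.1,0],1],[[0,0,0],[0.02,-0.12,0],1],[[0,0,0],[0.05,-0.12,0],1]])

```text
time: 9.78
eef_pos: [0.5723, -0.008, 0.2901]
tcp_rot: [0.469, -0.521, 0.531, -0.476]
contact_force: [0.5, -0.9, 0.9]
opening: 1.002
```

Emit:
jog_arm(deltas=[[[0,0,0],[0.02,0,0],1],[[0,0,0],[0.02,0,0],1]])

```text
time: 9.95
eef_pos: [0.5708, -0.0306, 0.2921]
tcp_rot: [0.468, -0.52, 0.533, -0.475]
contact_force: [0.1, 1.0, -0.5]
opening: 0.999
```

```bash
cat > meas.py <<'E'
from h import *
import sys
o=np.array([.5701,-.0070]); a=np.radians(-6.32); ex=np.array([np.cos(a),np.sin(a)]); ey=np.array([-ex[1],ex[0]])
def sh(p): d=p[...,:2]-o; return np.stack([d@ex,d@ey],-1)*1000
def run(name):
    c=cam('wrist'); cv2.imwrite(f'pics/{name}.png',c['pixels']); w=cloud(c); z=w[...,2]; s=sh(w)
    m=(abs(z-.19)<.008)&(abs(s[...,0])<35)&(abs(s[...,1]-46)<35); q=s[m]
    if len(q)>50: print('cap',len(q),np.median(z[m]),'circ',cv2.minEnclosingCircle(q.astype(np.float32)),'rect',cv2.minAreaRect(q.astype(np.float32)))
    k=(abs(z-.1665)<.006)&(abs(s[...,0])<40)&(abs(s[...,1]+100)<40); q=s[k]
    if len(q)>50: print('knob',len(q),np.median(z[k]),cv2.minAreaRect(q.astype(np.float32)))
    b=(abs(z-.1405)<.005)&(abs(s[...,0])<45)&(s[...,1]>-15)&(s[...,1]<25); q=s[b]
    if len(q)>50: print('bar y percentiles',np.percentile(q[:,1],[1,50,99]).round(1))
    V=(abs(z-.1425)<.005)&(abs(abs(s[...,0])-25)<3)&(s[...,1]>50)&(s[...,1]<90); q=s[V]
    if len(q)>50:
        for sg in(-1,1):
            t=q[q[:,0]*sg>0]; 
            if len(t): print('vee edge',sg,len(t),np.percentile(t[:,1]+abs(t[:,0])*np.tan(np.pi/6),[1,99]).round(1))
if __name__=='__main__': run(sys.argv[1])
E
python3 meas.py w6; python3 -c "
from h import *
st()"
```

```text
cap 4805 0.1904893246273652 circ ((-1.1021537780761719, 47.83379364013672), 21.885900497436523) rect ((-1.1030378341674805, 47.85799789428711), (42.951210021972656, 43.07952880859375), 34.43711471557617)
knob 1443 0.1671128522979794 ((-0.14591646194458008, -99.04180908203125), (13.624917030334473, 59.34486389160156), 0.02577025629580021)
bar y percentiles [-11.4  -5.5   0.1]
vee edge -1 144 [81.  90.2]
vee edge 1 138 [81.2 90.2]
time 10.0
qpos [-2.2830e-01  6.7000e-03  1.7802e+00 -5.0000e-04  1.3362e+00 -1.1830e-01]
dq [0.0351 0.0147 0.021  0.0131 0.0065 0.0115]
joint_efforts [ -0.8057 -30.5673 -30.3318  -0.0944  -0.0579  -0.0577]
eef_pos [ 0.5705 -0.0291  0.2912]
tcp_rot [ 0.4682 -0.5212  0.5321 -0.4754]
contact_force [-0.1609 -0.6739  0.2073]
wrist_torque [-0.0369  0.0115 -0.0099]
opening 0.9988
```

View pics/w6.png

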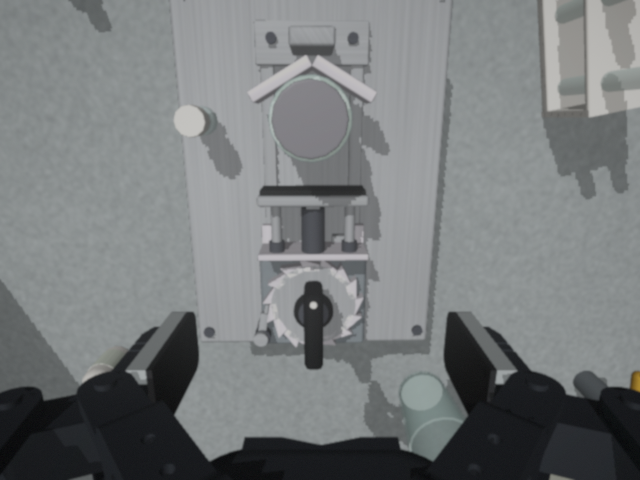

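The cap is at shaker y 47.9, against about 48.7 for home in this frame, so it is within 1 mm and level. Next is the knob.

Run:
```python
from h import *
go(.5591,-.1064,.20,-6.32)
go(.5591,-.1064,.138,-6.32)
```

```text
t 10.0 turn [-0.0183, 0.0004, 0.0027] shift [0.0778, 0.0913, -0.0046]
t 10.0 turn [-0.0183, 0.0004, 0.0027] shift [0.0777, 0.1533, -0.0057]
```

Emit:
jog_arm(deltas=[[[-0.01,0,0],[0.03,0.02,-0.002],1],[[-0.018,0,0.003],[0.065,0.03,-0.004],1],[[-0.018,0,0.003],[0.0778,0.05,-0.0046],1],[[-0.018,0,0.003],[0.0778,0.08,-0.0046],1],[[-0.018,0,0.003],[0.0778,0.1,-0.0046],1],[[-0.018,0,0.003],[0.0778,0.1,-0.0046],1],[[-0.018,0,0.003],[0.0778,0.1,-0.0046],1]])

```text
time: 10.58
eef_pos: [0.5584, -0.1052, 0.1896]
tcp_rot: [-0.472, 0.528, -0.525, 0.472]
contact_force: [-0.1, 0.5, 1.4]
opening: 0.998
```

```bash
cat > tq.py <<'E'
from h import *
def tq(n=8):
    L=[]
    for i in range(n):
        s=ctrl.get_state(); L.append(np.r_[s['contact_force'],s['wrist_torque'],s['joint_efforts'][5],s['eef_pos']]); c=ctrl.read_camera('scene')
    L=np.array(L); M=R.from_quat(s['tcp_rot']).as_matrix(); j=s['qpos']
    print('t',round(s['time'],2),'F',L[:,:3].mean(0).round(2),'T',L[:,3:6].mean(0).round(4),'sdTz',L[:,5].std().round(4),'j6eff',L[:,6].mean().round(4),L[:,6].std().round(4),'pos',L[:,7:].mean(0).round(4))
    print('yaw',np.arctan2(M[1,2],M[0,2]).round(4),'tilt y',M[:,1].round(4),'j6',j[5].round(4),'open',round(float(s['opening']),3))
    return c
if __name__=='__main__': tq()
E
python3 - <<'E'
from tq import *
tq(); go(.5591,-.1064,.138,-6.32)
c=cam('wrist'); cv2.imwrite('pics/w7.png',c['pixels'])
E
```

```text
t 10.93 F [-0.2   0.13  0.32] T [0.0022 0.0152 0.0076] sdTz 0.0296 j6eff 0.0011 0.0006 pos [ 0.5599 -0.106   0.1925]
yaw -0.1094 tilt y [ 2.8e-03 -6.0e-04 -1.0e+00] j6 -0.2566 open 0.999
t 10.9833 turn [-0.0022, 0.0007, 0.0001] shift [0.0001, 0.0545, -0.0008]
```

View pics/w7.png

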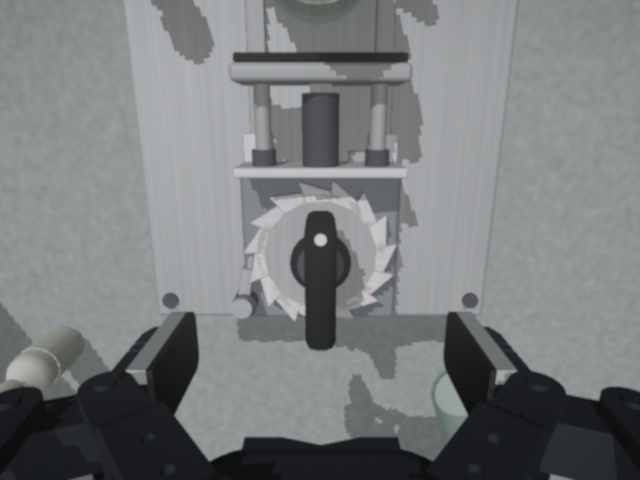

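The knob is centred between the fingers at u≈320. I'll descend and grip it.

Emit:
jog_arm(deltas=[[[0,0,0],[0,0.025,-0.001],1],[[0,0,0],[0,0.045,-0.001],1],[[0,0,0],[0,0.053,-0.001],1],[[0,0,0],[0,0.053,-0.001],1],[[0,0,0],[0,0.053,-0.001],0],[[0,0,0],[0,0.053,-0.001],0],[[0,0,0],[0,0.053,-0.001],0],[[0,0,0],[0,0.053,-0.001],0],[[0,0,0],[0,0.053,-0.001],0],[[0,0,0],[0,0.053,-0.001],0]], force=60)

```text
time: 11.87
eef_pos: [0.5595, -0.1065, 0.14]
tcp_rot: [0.471, -0.525, 0.528, -0.473]
contact_force: [2.8, 1.3, 5.0]
opening: 0.15
```

Emit:
jog_arm(deltas=[[[0,0,0],[0,0,0],0],[[0,0,0],[0,0,0],0],[[0,0,0],[0,0,0],0]])

```text
time: 12.12
eef_pos: [0.5595, -0.1064, 0.14]
tcp_rot: [0.471, -0.526, 0.528, -0.473]
contact_force: [1.2, 0.5, -0.5]
opening: 0.153
```

```bash
python3 tq.py
```

```text
t 12.47 F [1.05 0.26 0.08] T [0.0458 0.1181 0.0084] sdTz 0.0269 j6eff 0.0173 0.002 pos [ 0.5595 -0.1065  0.14  ]
yaw -0.1098 tilt y [ 4.1e-03 -8.0e-04 -1.0e+00] j6 -0.2571 open 0.155
```

Emit:
jog_arm(deltas=[[[0,0.1,0],[0,0,0],0],[[0,0.2,0],[0,0,0],0],[[0,0.3,0],[0,0,0],0],[[0,0.4,0],[0,0,0],0],[[0,0.46,0],[0,0,0],0],[[0,0.46,0],[0,0,0],0]])

```text
time: 13.02
eef_pos: [0.5596, -0.1065, 0.1401]
tcp_rot: [0.338, -0.62, 0.622, -0.34]
contact_force: [1.3, -0.0, -1.2]
opening: 0.153
```

Run:
```python
from tq import *
c=tq(4); cv2.imwrite('pics/k1.png',cv2.resize(c['pixels'][200:350,220:420],None,fx=4,fy=4,interpolation=cv2.INTER_CUBIC))
```

```text
t 13.17 F [ 1.53  0.01 -0.86] T [ 0.0299 -0.0157 -0.029 ] sdTz 0.0318 j6eff 0.0818 0.1077 pos [ 0.5596 -0.1065  0.1401]
yaw -0.5685 tilt y [ 4.6e-03 -9.0e-04 -1.0e+00] j6 0.2015 open 0.15
```

View pics/k1.png

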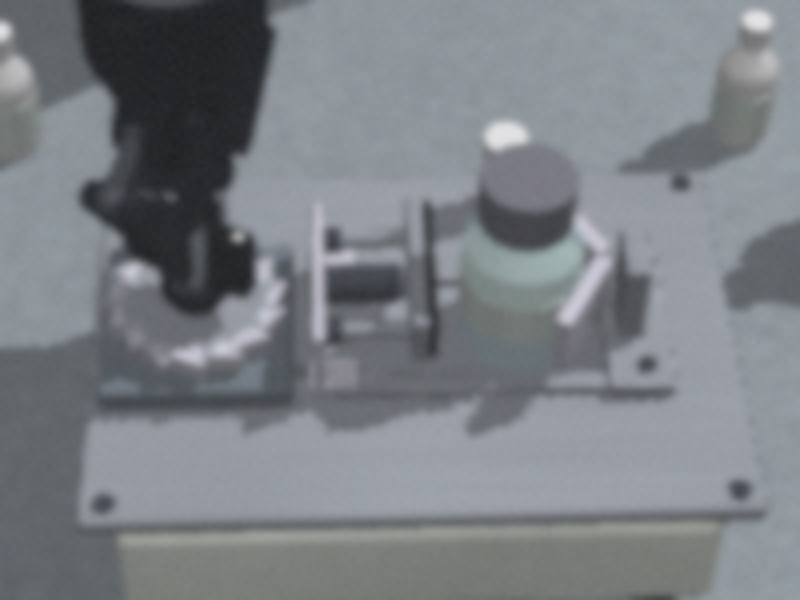

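The bar has advanced, with its pad now at about (430,278), and the bottle is standing in the vee.

Emit:
jog_arm(deltas=[[[0,0.1,0],[0,0,0],0],[[0,0.2,0],[0,0,0],0],[[0,0.3,0],[0,0,0],0],[[0,0.38,0],[0,0,0],0],[[0,0.42,0],[0,0,0],0],[[0,0.42,0],[0,0,0],0],[[0,0.42,0],[0,0,0],0]])

```text
time: 13.8
eef_pos: [0.5597, -0.1066, 0.1401]
tcp_rot: [0.202, -0.676, 0.678, -0.205]
contact_force: [2.7, -0.4, -1.0]
opening: 0.153
```

```bash
python3 tq.py
```

```text
t 14.15 F [ 2.39 -0.67 -1.14] T [-0.0755 -0.1254 -0.0028] sdTz 0.0407 j6eff 0.005 0.0054 pos [ 0.5597 -0.1066  0.1401]
yaw -0.9882 tilt y [ 0.0049 -0.0011 -1.    ] j6 0.6213 open 0.152
```

Emit:
jog_arm(deltas=[[[0,0.1,0],[0,0,0],0],[[0,0.2,0],[0,0,0],0],[[0,0.3,0],[0,0,0],0],[[0,0.38,0],[0,0,0],0],[[0,0.42,0],[0,0,0],0],[[0,0.42,0],[0,0,0],0],[[0,0.42,0],[0,0,0],0]])

```text
time: 14.78
eef_pos: [0.5598, -0.1067, 0.1401]
tcp_rot: [0.056, -0.704, 0.705, -0.06]
contact_force: [1.5, -0.8, -2.2]
opening: 0.151
```

Run:
```python
from tq import *
c=tq(8); cv2.imwrite('pics/k3.png',cv2.resize(c['pixels'][200:350,220:420],None,fx=4,fy=4,interpolation=cv2.INTER_CUBIC))
```

```text
t 15.13 F [ 2.24 -1.37 -1.73] T [-0.1812 -0.1943  0.0076] sdTz 0.0291 j6eff 0.0019 0.0065 pos [ 0.5598 -0.1067  0.1401]
yaw -1.408 tilt y [ 0.0052 -0.0014 -1.    ] j6 1.0411 open 0.154
```

View pics/k3.png

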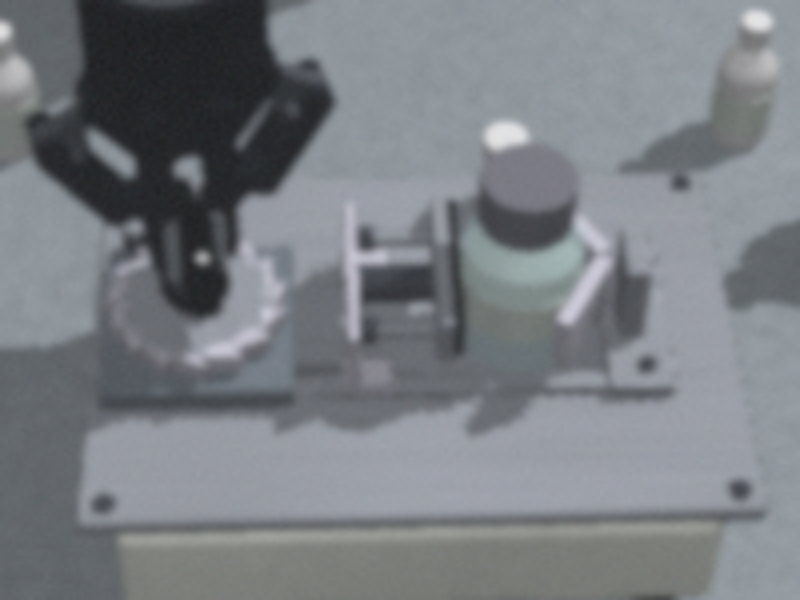

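The pad has reached the bottle and there is no resistance yet. On to the next click.

Emit:
jog_arm(deltas=[[[0,0.1,0],[0,0,0],0],[[0,0.2,0],[0,0,0],0],[[0,0.3,0],[0,0,0],0],[[0,0.38,0],[0,0,0],0],[[0,0.42,0],[0,0,0],0],[[0,0.42,0],[0,0,0],0],[[0,0.42,0],[0,0,0],0]])

```text
time: 15.77
eef_pos: [0.5598, -0.1069, 0.1401]
tcp_rot: [-0.092, -0.701, 0.702, 0.088]
contact_force: [2.7, -1.7, -2.2]
opening: 0.15
```

```bash
python3 tq.py
```

```text
t 16.12 F [ 2.52 -2.49 -1.85] T [-0.3281 -0.2102  0.0118] sdTz 0.0294 j6eff 0.0107 0.0068 pos [ 0.5598 -0.1069  0.1401]
yaw -1.8277 tilt y [ 0.0052 -0.0017 -1.    ] j6 1.4609 open 0.148
```

Emit:
jog_arm(deltas=[[[0,0.1,0],[0,0,0],0],[[0,0.2,0],[0,0,0],0],[[0,0.3,0],[0,0,0],0],[[0,0.38,0],[0,0,0],0],[[0,0.42,0],[0,0,0],0],[[0,0.42,0],[0,0,0],0],[[0,0.42,0],[0,0,0],0]])

```text
time: 16.75
eef_pos: [0.5597, -0.107, 0.1401]
tcp_rot: [-0.236, -0.667, 0.667, 0.233]
contact_force: [2.8, -3.3, -1.8]
opening: 0.15
```

```bash
python3 tq.py
```

```text
t 17.1 F [ 1.91 -3.27 -2.02] T [-0.4771 -0.1165  0.0634] sdTz 0.0105 j6eff 0.0716 0.007 pos [ 0.5597 -0.107   0.1401]
yaw -2.2473 tilt y [ 0.005 -0.002 -1.   ] j6 1.8806 open 0.153
```

Resistance has begun: about 0.065 N m, which is about 3 N past tooth 5. Tooth 6 is therefore the target.

Emit:
jog_arm(deltas=[[[0,0.1,0],[0,0,0],0],[[0,0.2,0],[0,0,0],0],[[0,0.3,0],[0,0,0],0],[[0,0.38,0],[0,0,0],0],[[0,0.43,0],[0,0,0],0],[[0,0.43,0],[0,0,0],0],[[0,0.43,0],[0,0,0],0]])

```text
time: 17.73
eef_pos: [0.5596, -0.1071, 0.1401]
tcp_rot: [0.373, 0.602, -0.602, -0.369]
contact_force: [1.5, -3.8, -1.7]
opening: 0.152
```

```bash
python3 tq.py
```

```text
t 18.08 F [ 1.23 -3.98 -1.48] T [-0.5754  0.0278  0.2142] sdTz 0.0192 j6eff 0.2102 0.0074 pos [ 0.5596 -0.1071  0.1401]
yaw -2.6769 tilt y [ 0.0047 -0.0022 -1.    ] j6 2.3102 open 0.153
```

The torque of 0.21 N m means about 11 N, which matches the spring rate. I'll back off slightly to check that the pawl catches.

Emit:
jog_arm(deltas=[[[0,-0.03,0],[0,0,0],0],[[0,-0.06,0],[0,0,0],0],[[0,-0.06,0],[0,0,0],0],[[0,-0.06,0],[0,0,0],0]])

```text
time: 18.47
eef_pos: [0.5596, -0.1071, 0.1401]
tcp_rot: [0.355, 0.613, -0.612, -0.352]
contact_force: [1.9, -4.0, -0.9]
opening: 0.153
```

```bash
python3 tq.py
```

```text
t 18.82 F [ 1.33 -4.06 -1.39] T [-0.5611  0.018   0.1906] sdTz 0.0399 j6eff 0.1972 0.0084 pos [ 0.5596 -0.1071  0.1401]
yaw -2.6172 tilt y [ 0.0047 -0.0022 -1.    ] j6 2.2505 open 0.153
```

Emit:
jog_arm(deltas=[[[0,-0.02,0],[0,0,0],0],[[0,-0.03,0],[0,0,0],0],[[0,-0.03,0],[0,0,0],0],[[0,-0.03,0],[0,0,0],0]])

```text
time: 19.2
eef_pos: [0.5597, -0.107, 0.1401]
tcp_rot: [0.346, 0.618, -0.617, -0.342]
contact_force: [1.8, -3.4, -1.0]
opening: 0.154
```

```bash
python3 tq.py
```

```text
t 19.55 F [ 1.58 -3.36 -1.28] T [-0.4854 -0.027  -0.2083] sdTz 0.0397 j6eff -0.2051 0.0117 pos [ 0.5597 -0.107   0.1401]
yaw -2.5874 tilt y [ 0.0048 -0.002  -1.    ] j6 2.2207 open 0.15
```

The torque reversed, so the pawl has caught on tooth 6. I'll unload, release and rise.

Emit:
jog_arm(deltas=[[[0,0.014,0],[0,0,0],0],[[0,0.014,0],[0,0,0],0.3],[[0,0.014,0],[0,0,0],0.5],[[0,0.014,0],[0,0,0],0.5],[[0,0.014,0],[0,0,0],0.5],[[0,0.014,0],[0,-0.02,0],0.5],[[0,0.014,0],[0,-0.05,0],0.5],[[0,0.014,0],[0,-0.09,0],0.5],[[0,0.014,0],[0,-0.13,0],0.5],[[0,0.014,0],[0,-0.15,0],0.5]])

```text
time: 20.43
eef_pos: [0.5605, -0.1069, 0.2963]
tcp_rot: [0.353, 0.616, -0.615, -0.344]
contact_force: [0.4, -0.7, 1.3]
opening: 0.5
```

Run:
```python
from h import *
go(.52,-.1,.30,-6.32); st()
c=cam('scene'); cv2.imwrite('pics/f1.png',cv2.resize(c['pixels'][200:350,220:420],None,fx=4,fy=4,interpolation=cv2.INTER_CUBIC))
cv2.imwrite('pics/f1full.png',c['pixels'])
w=cloud(c); z=w[...,2]; m=(abs(z-.19)<.006)&(np.hypot(w[...,0]-.5753,w[...,1]-.0403)<.045); q=w[m]; print(len(q),q.mean(0), cv2.minEnclosingCircle((q[:,:2]*1000).astype(np.float32)))
```

```text
t 20.4333 turn [-0.0089, -2.4906, -0.0146] shift [0.0267, -0.0042, 0.0311]
time 20.4333
qpos [-3.6640e-01  5.1000e-03  1.7725e+00  4.0000e-04  1.3510e+00  2.2345e+00]
dq [-0.0005 -0.1323 -0.2471 -0.0018  0.3927 -0.0012]
joint_efforts [ 2.60000e-02 -2.71696e+01 -2.64162e+01 -5.20000e-03  8.90000e-03
  0.00000e+00]
eef_pos [ 0.5605 -0.1069  0.2963]
tcp_rot [ 0.3528  0.6162 -0.6145 -0.3438]
contact_force [ 0.4207 -0.6708  1.2963]
wrist_torque [ 0.008  -0.013   0.0281]
opening 0.4995
379 [0.57870957 0.04089066 0.18837868] ((577.0350341796875, 41.74774932861328), 23.52480697631836)
```

View pics/f1.png

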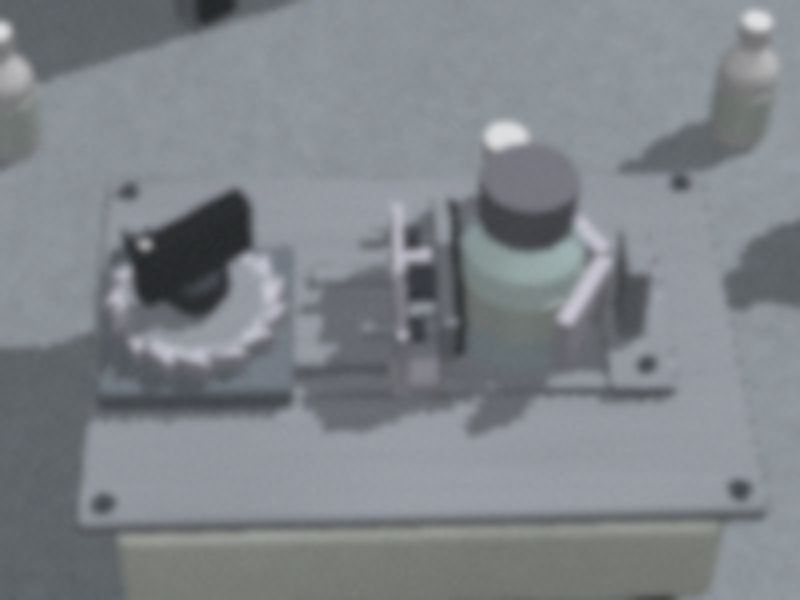

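The bar is pressed on the bottle, with its pad at about (455,275) in the crop, and the bottle is upright in the vee. I'll check the knob angle next.

Run:
```python
from h import *
for i in range(2):
    c=cam('scene'); w=cloud(c); z=w[...,2]
    m=(abs(z-.165)<.005)&(np.hypot(w[...,0]-.561,w[...,1]+.106)<.04); q=w[m]
    r=cv2.minAreaRect((q[:,:2]*1000).astype(np.float32)); b=cv2.boxPoints(r); e=max(b[1]-b[0],b[2]-b[1],key=np.linalg.norm)
    a=np.degrees(np.arctan2(e[1],e[0]))%180; print(len(q),r[1],a,'turn cw',np.radians((83.68-a)%180))
print(ctrl.get_state()['time'],ctrl.get_state()['eef_pos'])
```

```text
225 (14.430169105529785, 59.97480010986328) 120.23004 turn cw 2.503674
228 (16.526592254638672, 59.366905212402344) 122.7954 turn cw 2.4589
20.5833 [ 0.56000394 -0.10680256  0.29316157]
```

```bash
python3 -c "
from plant import ctrl
print(ctrl.sign_off())"
```

```text
the job is handed in; nothing more can be done
None
```

The bottle is clamped in the vee with roughly 10 N from the bar, and the job was handed in at about 20.6 s of the 72 s allowed. Sign-off gives no verdict.

- **Placing:** I gripped the bottle by its cap, set it on the platform about 9 mm short of home and slid it into the vee until about 4 N of resistance. After letting go, the wrist camera put the cap within about 1 mm of home and level.
- **Finding the spring:** I turned the knob click by click, and the torque stayed near zero through tooth 4. Past tooth 5 it read about 0.07 N m (3 to 4 N). Past tooth 6, the second tooth after the spring began to press, it read about 0.21 N m (about 11 N). The rise between the two matches the stated spring rate.
- **Checking the pawl:** Backing off slowly, the torque changed sign at about 2.49 rad of tool turn, so the pawl is holding on tooth 6 (nominal 2.51 rad). By calculation the bar holds the bottle with about 10 N. I did not measure that force directly.
- **Last look:** The scene camera showed the bottle upright in the vee, the bar pressed on it and the fingers clear. The vial and the dropper in that view looked undisturbed. I did not re-measure the other bystanders.
- **Disagreements:** The two final knob-angle readings were 2.50 and 2.46 rad, both slightly under the nominal 2.51. The final scene-camera cap position was about 2 mm off the wrist-camera estimate of home. Both are within the camera scatter I saw.

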